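# Move the game cartridges into the rack in the same order

## Task

Move the four game cartridges from their single stands into the empty four-slot rack, one to a slot, in the same left-to-right order in which they stand now. Set each one down gently, upright with its connector edge on the slot's floor and about in the middle of the slot's length; knock none over, and leave the ceramic bowl where it is.

Things in the scene. Friction and masses are not known exactly. Their poses are not given: they have to be found in the camera images.
- cart_wide: The wide game cartridge, grey plastic, blank cream label: 134 mm wide, 86 mm high, 20 mm thick, with stepped shoulders (full width up to 64 mm, the top 22 mm only 96 mm wide). All cartridges weigh 60 to 190 g. Stood upright: origin at the centre of its underside (connector edge), z up, x along its width, y through its thickness (broad faces look to +-y).
- cart_narrow: The narrow, tallest game cartridge, grey plastic: 78 mm wide, 104 mm high, 20 mm thick, plain rectangle with three dark grooves near the top. Stood upright: origin at the centre of its underside (connector edge), z up, x along its width, y through its thickness (broad faces look to +-y).
- cart_round: The low game cartridge with round shoulders, grey plastic: 102 mm wide, 72 mm high, 18 mm thick; the top corners are rounded at 18 mm. Stood upright: origin at the centre of its underside (connector edge), z up, x along its width, y through its thickness (broad faces look to +-y).
- cart_square: The squarish game cartridge with five dark upright ridges beside its label, grey plastic: 118 mm wide (foot 100 mm), 94 mm high, 17 mm thick, square top corners. Stood upright: origin at the centre of its underside (connector edge), z up, x along its width, y through its thickness (broad faces look to +-y).
- stand_wide: Fixed frosted stand, one of four alike in a straight row (pitch about 70 mm, slots parallel); this one holds the wide cartridge at the start. U-channel 110 x 36 x 24 mm, slot 28 mm wide, open-ended, floor 4 mm: the cartridge's underside is 4 mm above the origin. Origin: centre of the underside (12 mm above the table); x along the slot, away from the robot, y along the row to the robot's left.
- stand_narrow: Fixed frosted stand, one of four alike in a straight row (pitch about 70 mm, slots parallel); this one holds the narrow cartridge at the start. U-channel 110 x 36 x 24 mm, slot 28 mm wide, open-ended, floor 4 mm: the cartridge's underside is 4 mm above the origin. Origin: centre of the underside (12 mm above the table); x along the slot, away from the robot, y along the row to the robot's left.
- stand_round: Fixed frosted stand, one of four alike in a straight row (pitch about 70 mm, slots parallel); this one holds the round cartridge at the start. U-channel 110 x 36 x 24 mm, slot 28 mm wide, open-ended, floor 4 mm: the cartridge's underside is 4 mm above the origin. Origin: centre of the underside (12 mm above the table); x along the slot, away from the robot, y along the row to the robot's left.
- stand_square: Fixed frosted stand, one of four alike in a straight row (pitch about 70 mm, slots parallel); this one holds the square cartridge at the start. U-channel 110 x 36 x 24 mm, slot 28 mm wide, open-ended, floor 4 mm: the cartridge's underside is 4 mm above the origin. Origin: centre of the underside (12 mm above the table); x along the slot, away from the robot, y along the row to the robot's left.
- rack: The empty fixed rack of frosted plastic, 168 x 290 x 30 mm. Origin: centre of its underside; x along the slots, away from the robot, y along the row to the robot's left. Four slots, centres at y = +105, +35, -35, -105 mm, each 38 mm wide, 160 mm long; above the origin: slot floors 8 mm, lands between slots 30 mm, end lips 18 mm.
- bowl: Bystander: beige ceramic bowl, 130 mm across, 55 mm high; origin under its centre.
Mind the look-alikes: they are no part of the job. Leave any red or yellow look-alike of the cart_round alone.

How it is judged:
At the end, for the whole second after the job is handed in: All four stand released and still in the rack, one to a slot, ordered left to right as their stands: on the slot floor (underside within 7 mm of it), within 45 mm of the middle of the slot's length, upright within 0.2 rad (y of cart_wide in the frame of rack between -0.124 and 0.124 m and x of cart_wide in the frame of rack between -0.045 and 0.045 m and z of cart_wide in the frame of rack between 0.003 and 0.015 m and angle between each of cart_wide, cart_narrow, cart_round, cart_square's own z axis and vertical below 0.2 rad and linear speed of each of cart_wide, cart_narrow, cart_round, cart_square below 0.02 m/s and angular speed of each of cart_wide, cart_narrow, cart_round, cart_square below 0.5 rad/s and y of cart_narrow in the frame of rack between -0.124 and 0.124 m and x of cart_narrow in the frame of rack between -0.045 and 0.045 m and z of cart_narrow in the frame of rack between 0.003 and 0.015 m and y of cart_round in the frame of rack between -0.124 and 0.124 m and x of cart_round in the frame of rack between -0.045 and 0.045 m and z of cart_round in the frame of rack between 0.003 and 0.015 m and y of cart_square in the frame of rack between -0.124 and 0.124 m and x of cart_square in the frame of rack between -0.045 and 0.045 m and z of cart_square in the frame of rack between 0.003 and 0.015 m and ((y of stand_wide in the frame of stand_narrow above 0 m and ((y of cart_wide in the frame of rack above 0.07 m and y of cart_narrow in the frame of rack below 0.07 m) or (y of cart_wide in the frame of rack above 0 m and y of cart_narrow in the frame of rack below 0 m) or (y of cart_wide in the frame of rack above -0.07 m and y of cart_narrow in the frame of rack below -0.07 m))) or (y of stand_wide in the frame of stand_narrow below 0 m and ((y of cart_narrow in the frame of rack above 0.07 m and y of cart_wide in the frame of rack below 0.07 m) or (y of cart_narrow in the frame of rack above 0 m and y of cart_wide in the frame of rack below 0 m) or (y of cart_narrow in the frame of rack above -0.07 m and y of cart_wide in the frame of rack below -0.07 m)))) and ((y of stand_wide in the frame of stand_round above 0 m and ((y of cart_wide in the frame of rack above 0.07 m and y of cart_round in the frame of rack below 0.07 m) or (y of cart_wide in the frame of rack above 0 m and y of cart_round in the frame of rack below 0 m) or (y of cart_wide in the frame of rack above -0.07 m and y of cart_round in the frame of rack below -0.07 m))) or (y of stand_wide in the frame of stand_round below 0 m and ((y of cart_round in the frame of rack above 0.07 m and y of cart_wide in the frame of rack below 0.07 m) or (y of cart_round in the frame of rack above 0 m and y of cart_wide in the frame of rack below 0 m) or (y of cart_round in the frame of rack above -0.07 m and y of cart_wide in the frame of rack below -0.07 m)))) and ((y of stand_wide in the frame of stand_square above 0 m and ((y of cart_wide in the frame of rack above 0.07 m and y of cart_square in the frame of rack below 0.07 m) or (y of cart_wide in the frame of rack above 0 m and y of cart_square in the frame of rack below 0 m) or (y of cart_wide in the frame of rack above -0.07 m and y of cart_square in the frame of rack below -0.07 m))) or (y of stand_wide in the frame of stand_square below 0 m and ((y of cart_square in the frame of rack above 0.07 m and y of cart_wide in the frame of rack below 0.07 m) or (y of cart_square in the frame of rack above 0 m and y of cart_wide in the frame of rack below 0 m) or (y of cart_square in the frame of rack above -0.07 m and y of cart_wide in the frame of rack below -0.07 m)))) and ((y of stand_narrow in the frame of stand_round above 0 m and ((y of cart_narrow in the frame of rack above 0.07 m and y of cart_round in the frame of rack below 0.07 m) or (y of cart_narrow in the frame of rack above 0 m and y of cart_round in the frame of rack below 0 m) or (y of cart_narrow in the frame of rack above -0.07 m and y of cart_round in the frame of rack below -0.07 m))) or (y of stand_narrow in the frame of stand_round below 0 m and ((y of cart_round in the frame of rack above 0.07 m and y of cart_narrow in the frame of rack below 0.07 m) or (y of cart_round in the frame of rack above 0 m and y of cart_narrow in the frame of rack below 0 m) or (y of cart_round in the frame of rack above -0.07 m and y of cart_narrow in the frame of rack below -0.07 m)))) and ((y of stand_narrow in the frame of stand_square above 0 m and ((y of cart_narrow in the frame of rack above 0.07 m and y of cart_square in the frame of rack below 0.07 m) or (y of cart_narrow in the frame of rack above 0 m and y of cart_square in the frame of rack below 0 m) or (y of cart_narrow in the frame of rack above -0.07 m and y of cart_square in the frame of rack below -0.07 m))) or (y of stand_narrow in the frame of stand_square below 0 m and ((y of cart_square in the frame of rack above 0.07 m and y of cart_narrow in the frame of rack below 0.07 m) or (y of cart_square in the frame of rack above 0 m and y of cart_narrow in the frame of rack below 0 m) or (y of cart_square in the frame of rack above -0.07 m and y of cart_narrow in the frame of rack below -0.07 m)))) and ((y of stand_round in the frame of stand_square above 0 m and ((y of cart_round in the frame of rack above 0.07 m and y of cart_square in the frame of rack below 0.07 m) or (y of cart_round in the frame of rack above 0 m and y of cart_square in the frame of rack below 0 m) or (y of cart_round in the frame of rack above -0.07 m and y of cart_square in the frame of rack below -0.07 m))) or (y of stand_round in the frame of stand_square below 0 m and ((y of cart_square in the frame of rack above 0.07 m and y of cart_round in the frame of rack below 0.07 m) or (y of cart_square in the frame of rack above 0 m and y of cart_round in the frame of rack below 0 m) or (y of cart_square in the frame of rack above -0.07 m and y of cart_round in the frame of rack below -0.07 m))))); the robot touches nothing.
It fails at once if a cartridge is knocked over (tilted more than about 45 degrees) (angle between any of cart_wide, cart_narrow, cart_round, cart_square's own z axis and vertical above 0.8 rad).
It fails at once if a cartridge is dropped or thrown (moving faster than 0.75 m/s with no finger touching it, a fall of about 30 mm) ((linear speed of cart_wide above 0.75 m/s and contact force between cart_wide and the fingers below 0.05 N) or (linear speed of cart_narrow above 0.75 m/s and contact force between cart_narrow and the fingers below 0.05 N) or (linear speed of cart_round above 0.75 m/s and contact force between cart_round and the fingers below 0.05 N) or (linear speed of cart_square above 0.75 m/s and contact force between cart_square and the fingers below 0.05 N)).
It fails at once if the bowl is moved by more than 30 mm (distance of bowl from where it was at the start of the episode above 0.03 m).
It also fails if it takes over 112 s, if anything falls off the work surface, if the arm or the gripper's body presses on something with over 40 N, if the wrist force passes 120 N, or if a joint passes its speed limit or range.

## Robot

A 6-joint arm with a two-finger parallel gripper is mounted at the origin on the work surface. World frame = base frame: x ahead of the robot, y to its left, z up, the work surface at z = 0. Lengths are in m, angles in rad, forces in N, time in s.
With the tool pointing down it reaches from about 0.375 to 0.9 m from the base axis. Payload 3.1 kg.
Tool frame: the origin (TCP) lies at the very end of the fingers, on their centre line; the grasp point (between the pads) lies robot.grasp_offset behind it (robot.grasp_offset is the distance from the TCP to the grasp point, in m); z points along the fingers, y is the direction in which the jaws open and shut (so a half turn about z gives the same grasp; the last joint's range is limited). The gripper opens to 87 mm and grips with 3 to 60 N. Pads are 19 mm wide; open, the fingers measure 117 mm over their backs; the gripper's body (75 mm by 190 mm) begins 51 mm behind the grasp point.
Start: joints at [0.981, 0.527, 1.433, -0, 1.181, -0.178], TCP at [0.25, 0.573, 0.223] pointing down, gripper open.
Joint ranges: [-3.08, 3.08], [-0.75, 2.2], [0.22, 2.44], [-1.43, 4.57], [0, 2.65], [-2.85, 2.85]. Speed limits (rad/s): [2.79, 2.79, 3.14, 3.14, 3.14, 3.14].

## Interface

Orientations are given as a unit quaternion [x, y, z, w].
In Python, from rig import robot gives the robot as it stands.
- The arm moves only by the tool drive_tool, never from a script. Its argument "targets" is one flat list of numbers, 6 for each row, row after row: the shift along the tool's x, y, z in cm, then the turn, a rotation vector about the tool's x, y, z in degrees. A call has 1 to 12 rows; each row is the pose to reach, as a shift and turn from the pose commanded when the call began, along the tool's axes at that moment; what a row does not reach only later rows make up. A row lasts 1/12 s, in which the tool goes at most 41.7 mm and 7.16 degrees, less where a joint would pass 70% of its speed; a pose out of reach is approached as far as the arm can. A call with a gripper value outside its range is refused whole. "grip" is the gripper command: -1 is fully open, 1 is shut, values between are in proportion, set as the call begins (left out, the last holds). The fingers move at their own pace and stop on an object; "squeeze" is the grip in N (left out, the last holds). Time passes only in rows, so rows that repeat a pose let the fingers close. It gives the time, the measured TCP pose, the force and the opening at its end, in the units of the state.
- robot.get_obs(): the state, without advancing time (a new reading comes with each control period).
- robot.camera(name): name is "side" or "top" or "wrist"; returns (picture, depth): 400x640x3 uint8, red, green, blue; 400x640 float32, m along the optical axis (not along the pixel's ray), 0 where there is no reading.
- robot.calibration(name): a dict with "mtx" (3x3 intrinsics, pixels), "R" (3x3) and "t" (3): a world point X has camera coordinates R X + t; the wrist camera has in their place "hand_eye" (4x4, takes a point from camera to tool coordinates, whose origin is the TCP and whose axes are the flange's). Camera axes: x right, y down, z forward; pixel columns grow to the right and rows downward; lengths in m; the calibration is good to about 2 mm. A picture is of the moment at which its call begins: read the wrist's pose just before it. calibration takes no time and is no camera call.
- robot.hand_in(): hands the job in, once; it reports no verdict.
The state is a dict: "time": time; "q": joint angles; "joint_velocities": joint speeds; "joint_torque": joint torques, N m; "position": TCP position; "tool_rot": TCP orientation; "ft_force": force on the tool from outside, world axes, zero at the start; "moment": the same for the moment, N m; "grip_width": finger opening in m.
Only numpy, scipy, OpenCV 4.12 (cv2) and the standard library are available. Lean on these libraries where they do the work, as an engineer would, in place of code of your own. Each camera call takes 0.05 s, during which the arm holds its last target.

## Working session

There is one attempt and no reset: what is moved stays moved. The work goes in short steps, Python scripts to look and compute and a tool call to move; the robot and the scene stay as the last step left them, time stands still between calls to the robot, and variables do not carry over. Pictures are saved under pics/ and viewed, and the job is handed in when it is done.

Besides the shell and the picture viewer there is one more tool, called after "Call:" as a command line: name --argument value ..., lists and objects as JSON in quotes. drive_tool: Moves the arm, as the interface text tells. Its arguments: {"type":"object","properties":{"targets":{"type":"array","items":{"type":"number"}},"grip":{"type":"number"},"squeeze":{"type":"number"}},"required":["targets"]}

```bash
ls; mkdir -p pics; python3 - <<'E'
from rig import robot
import cv2,numpy as np
print(robot.get_obs(), robot.grasp_offset)
for n in ["side","top","wrist"]:
    o=robot.get_obs()
    p,d=robot.camera(n)
    cv2.imwrite(f"pics/{n}0.png",p[:,:,::-1]); np.save(f"pics/{n}0.npy",d)
    c=robot.calibration(n); print(n,{k:np.round(v,4).tolist() for k,v in c.items()})
    print((d>0).mean())
E
```

```text
pics
{'time': 0.0, 'q': array([ 9.80484786e-01,  5.28485281e-01,  1.43388763e+00, -3.49384264e-05,
        1.18134479e+00, -1.78527355e-01]), 'joint_velocities': array([-3.44756912e-04, -4.32713643e-05,  5.42334166e-04,  5.02989356e-04,
        4.86496393e-04, -1.50508354e-03]), 'joint_torque': array([ 1.99572187e-04, -4.40040386e+01, -1.76594871e+01,  6.33476302e-02,
        5.82048751e-02, -1.75058817e-04]), 'position': array([0.24974771, 0.57215414, 0.22156453]), 'tool_rot': array([ 2.04433867e-01,  9.78879801e-01, -9.91035359e-04, -3.83493871e-04]), 'ft_force': array([ 0.7715552 ,  0.35817857, -0.36841052]), 'moment': array([ 0.01330309, -0.01473234, -0.01861974]), 'grip_width': 0.08699012276710866} 0.0187
side {'mtx': [[433.7555, 0.0, 315.3752], [0.0, 433.7555, 192.3361], [0.0, 0.0, 1.0]], 'R': [[0.8805, -0.4741, 0.0044], [-0.3673, -0.6881, -0.6258], [0.2998, 0.5494, -0.78]], 't': [-0.4791, 0.2215, 1.1858]}
0.99607421875
top {'mtx': [[401.2988, 0.0, 315.6067], [0.0, 401.2988, 198.594], [0.0, 0.0, 1.0]], 'R': [[0.0088, -0.9999, 0.0098], [-0.9868, -0.0102, -0.1616], [0.1617, -0.0082, -0.9868]], 't': [0.004, 0.5324, 1.391]}
0.99617578125
wrist {'mtx': [[298.0315, 0.0, 318.8762], [0.0, 298.0315, 193.8416], [0.0, 0.0, 1.0]], 'hand_eye': [[0.0, -0.9607, -0.2774, 0.076], [1.0, -0.0, 0.0001, -0.0003], [-0.0001, -0.2774, 0.9607, -0.1627], [0.0, 0.0, 0.0, 1.0]]}
0.99605078125
```

View pics/side0.png

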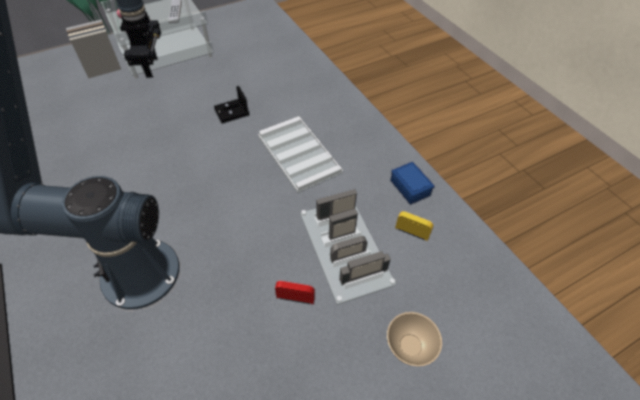

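View pics/top0.png

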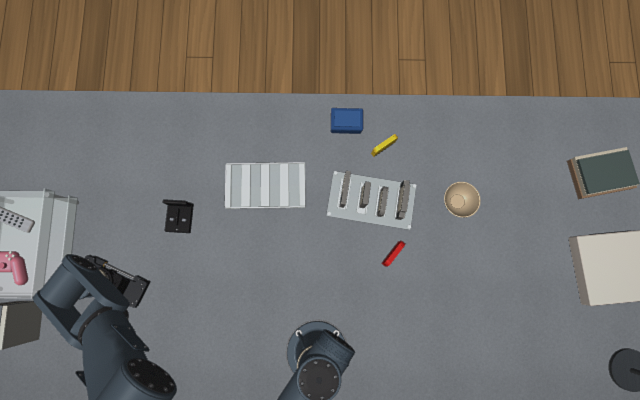

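View pics/wrist0.png

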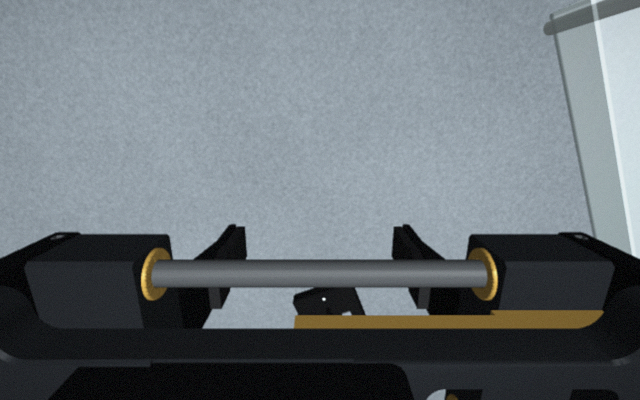

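The side view shows the rack at about (300,153) and four cartridges on a base at (336,205), (343,226), (348,247) and (365,267). The red decoy is at (295,292), the yellow one at (415,224) and the bowl at (414,338). In the top view the rack is at (265,185), the cartridges at (344,190), (365,195), (382,201) and (403,200), and the bowl at (462,200). Next: enlarged crops and measurements.

```bash
cat > h.py <<'E'
import numpy as np,cv2
from scipy.spatial.transform import Rotation as Ro
from rig import robot
def world(n,d,obs=None):
    c=robot.calibration(n);K=c['mtx'];v,u=np.mgrid[:400,:640]
    P=np.stack([(u-K[0,2])/K[0,0]*d,(v-K[1,2])/K[1,1]*d,d],-1)
    if n!='wrist': return (P-c['t'])@c['R']
    H=c['hand_eye'];T=P@H[:3,:3].T+H[:3,3]
    return T@Ro.from_quat(obs['tool_rot']).as_matrix().T+obs['position']
def snap(n,name):
    o=robot.get_obs();p,d=robot.camera(n)
    cv2.imwrite(f'pics/{name}.png',p[:,:,::-1]);return o,p,d,world(n,d,o)
E
python3 - <<'E'
from h import *
a=cv2.imread('pics/side0.png')[175:305,260:440];b=cv2.imread('pics/top0.png')[145:245,215:425]
cv2.imwrite('pics/cs.png',cv2.resize(a,None,fx=4,fy=4,interpolation=cv2.INTER_CUBIC));cv2.imwrite('pics/ct.png',cv2.resize(b,None,fx=3.8,fy=3.8,interpolation=cv2.INTER_CUBIC))
for n in ['top','side']:
    d=np.load(f'pics/{n}0.npy');W=world(n,d)
    img=cv2.imread(f'pics/{n}0.png')
    x,y,z=W[...,0],W[...,1],W[...,2]
    tab=(x>.3)&(x<.8)&(y>-.5)&(y<.4)
    print(n,'table',np.median(z[tab]))
    m=(tab&(z>.06)&(z<.2)).astype(np.uint8)
    k,l,s,c=cv2.connectedComponentsWithStats(m)
    for i in range(1,k):
        if s[i,4]<25: continue
        P=W[l==i]; zt=np.percentile(P[:,2],95); T=P[P[:,2]>zt-.012]
        r=cv2.minAreaRect((T[:,:2]*1000).astype(np.float32))
        print(n,s[i],np.round(c[i]),'ztop',zt.round(4),'mean',T.mean(0).round(3),'rect',np.round(r[0]),np.round(r[1]),round(r[2],1))
    hs=cv2.cvtColor(img,cv2.COLOR_BGR2HSV)
    m=(tab&(z>.008)&(z<.06)).astype(np.uint8)
    k,l,s,c=cv2.connectedComponentsWithStats(m)
    for i in range(1,k):
        if s[i,4]<300: continue
        P=W[l==i]; r=cv2.minAreaRect((P[:,:2]*1000).astype(np.float32))
        print(n,'low',s[i],'z',np.percentile(P[:,2],[5,50,95]).round(3),np.round(r[0]),np.round(r[1]),round(r[2],1))
E
```

```text
top table 0.002467808958655491
top [374 134  24  19 144] [385. 143.] ztop 0.077 mean [ 0.735 -0.24   0.072] rect [ 736. -241.] [18. 96.] 35.5
top [340 171  11  36 204] [345. 188.] ztop 0.1156 mean [ 0.563 -0.092  0.111] rect [562. -92.] [ 18. 118.] 80.9
top [398 180  12  39 300] [404. 199.] ztop 0.1069 mean [ 0.53  -0.297  0.102] rect [ 530. -298.] [21. 96.] 80.8
top [360 182  11  25 184] [365. 194.] ztop 0.1246 mean [ 0.542 -0.162  0.12 ] rect [ 542. -162.] [21. 77.] 82.2
top [378 186  10  30 184] [383. 200.] ztop 0.0925 mean [ 0.522 -0.226  0.088] rect [ 524. -226.] [19. 93.] 81.3
top [384 240  21  26 165] [394. 253.] ztop 0.0757 mean [ 0.342 -0.264  0.071] rect [ 342. -265.] [19. 94.] 50.9
top low [ 223  162   82   47 2994] z [0.009 0.027 0.035] [587. 201.] [171. 300.] 1.4
top low [ 326  171   90   59 2866] z [0.009 0.014 0.039] [ 536. -195.] [310. 171.] 80.9
side table 0.00023566986301801402
side [316 189  41  25 607] [336. 201.] ztop 0.111 mean [ 0.56  -0.095  0.107] rect [561. -93.] [ 23. 117.] 81.2
side [329 209  29  25 510] [343. 221.] ztop 0.1207 mean [ 0.54  -0.165  0.118] 
[... 294 characters left out ...]
64.] ztop 0.1031 mean [ 0.527 -0.3    0.1  ] rect [ 528. -299.] [23. 95.] 82.3
side [276 281  39  14 319] [295. 287.] ztop 0.0735 mean [ 0.341 -0.268  0.069] rect [ 340. -266.] [21. 98.] 51.3
side low [ 258  117   85   76 2752] z [0.009 0.026 0.032] [586. 194.] [172. 296.] 1.3
side low [390 169  26  35 381] z [0.012 0.039 0.055] [ 793. -103.] [121.  15.] 89.4
side low [ 301  204   95  101 3731] z [0.009 0.014 0.054] [ 534. -196.] [310. 170.] 80.9
side low [396 216  38  24 395] z [0.011 0.035 0.058] [ 730. -247.] [ 22. 103.] 44.5
side low [276 288  39  16 328] z [0.011 0.035 0.058] [ 338. -274.] [14. 97.] 58.7
side low [387 312  46  36 918] z [0.01  0.029 0.054] [ 534. -473.] [ 54. 127.] 90.0
```

View pics/cs.png

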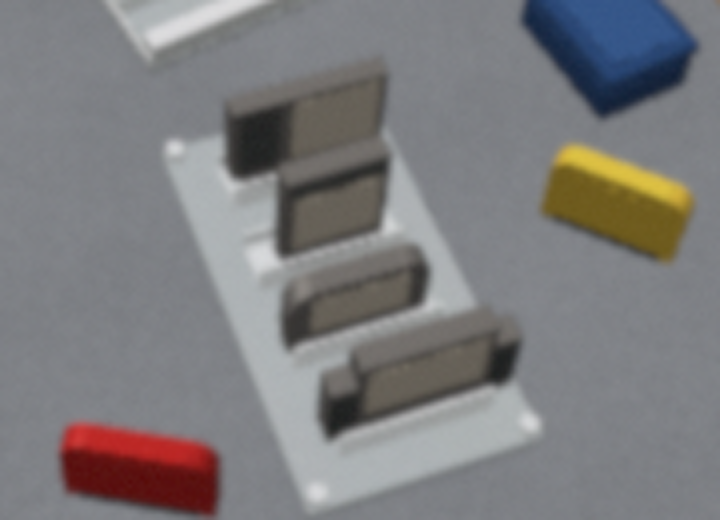

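View pics/ct.png

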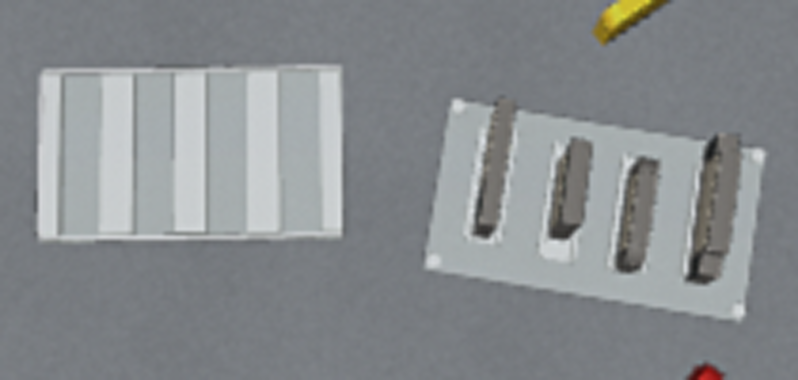

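Left to right, the order is square (ridges, top px 344,190), narrow (365,195), round (382,201), wide (403,200). In the crop:

- **Square:** dark ridge panel.
- **Narrow:** tall plain box.
- **Round:** grey with rounded shoulders, on a stand.
- **Wide:** stepped shoulders.
- **Decoys:** the red one (393,253) and yellow one (385,143) stand loose on the table.

The two views agree to 2–4 mm. I'll go to the rack for a wrist look first.

```bash
cat >> h.py <<'E'
def plan(p,row_deg,n=None):
    """row_deg: world angle of tool y. prints shift (cm) and turn (deg) in tool axes, tool down"""
    o=robot.get_obs();R=Ro.from_quat(o['tool_rot']).as_matrix()
    a=np.deg2rad(row_deg);y=np.array([np.cos(a),np.sin(a),0]);z=np.array([0,0,-1.]);x=np.cross(y,z)
    G=np.stack([x,y,z],1)
    s=R.T@(np.array(p)-o['position'])*100
    t=Ro.from_matrix(R.T@G).as_rotvec(degrees=True)
    print('t',round(o['time'],2),'shift',s.round(2),'turn',t.round(2),'rows',max(np.linalg.norm(s)/4.17,np.linalg.norm(t)/7.16).round(1))
E
python3 -c "
from h import *
plan((.62,.19,.27),81)"
```

```text
t 0.15 shift [-49.22 -20.23  -4.8 ] turn [ -0.09  -0.03 -14.59] rows 12.8
```

Call:
drive_tool --targets '[-3,-1.2,-0.5,0,0,-2,-7,-2.9,-1,0,0,-5,-11,-4.5,-2,0,0,-8,-15,-6.1,-3,0,0,-11,-19,-7.8,-4,0,0,-14,-22.5,-9.2,-4.8,0,0,-14.6,-26.5,-10.9,-4.8,0,0,-14.6,-30.3,-12.5,-4.8,0,0,-34,-14,-4.8,0,0,-14.6,-37.8,-15.5,-4.8,0,0,-14.6,-41.6,-17.1,-4.8,0,0,-14.6]' --grip -0.05

```text
$.targets: bad value
```

Call:
drive_tool --targets '[-4,-1.6,-0.5,0,0,-3,-8,-3.3,-1.5,0,0,-7,-12,-4.9,-3,0,0,-11,-16,-6.6,-4,0,0,-14.6,-20,-8.2,-4.8,0,0,-14.6,-24,-9.9,-4.8,0,0,-14.6,-28,-11.5,-4.8,0,0,-14.6,-32,-13.1,-4.8,0,0,-14.6,-36,-14.8,-4.8,0,0,-14.6,-40,-16.4,-4.8,0,0,-14.6,-44,-18.1,-4.8,0,0,-14.6,-48,-19.7,-4.8,0,0,-14.6]' --grip -0.05

```text
time: 1.15
position: [0.5949, 0.2158, 0.2702]
tool_rot: [0.079, 0.997, -0.0, -0.0]
ft_force: [0.2, 0.6, -0.2]
grip_width: 0.0459
```

```bash
python3 - <<'E'
from h import *
for i in range(3): o,p,d,W=snap('wrist','wr1')
np.save('pics/wr1.npy',W)
print(o['time'],o['position'],o['grip_width'],np.abs(o['joint_velocities']).max())
E
```

```text
1.25 [0.59896859 0.21219036 0.26999809] 0.04539194264522654 0.07906901857129663
```

View pics/wr1.png

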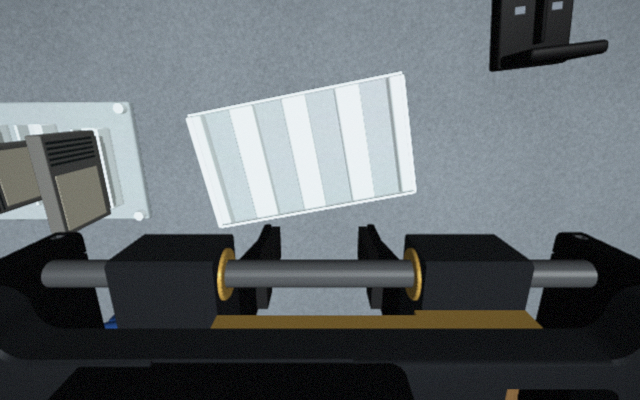

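The wrist view shows the rack whole, with corners near (188,117), (403,72), (415,190) and (221,226). The ridged square cartridge at (68,175) is nearest the rack, so it is the leftmost. Next, the rack frame from this view.

```bash
python3 - <<'E'
from h import *
W=np.load('pics/wr1.npy');z=W[...,2];v,u=np.mgrid[:400,:640]
reg=(u>170)&(u<430)&(v>60)&(v<232)
print('table',np.median(z[reg&(z<.006)]))
m=reg&(z>.008)&(z<.05)
P=W[m];r=cv2.minAreaRect((P[:,:2]*1000).astype(np.float32));print('rack all',r)
L=W[reg&(z>.024)&(z<.04)];print('land z',np.median(L[:,2]));print('land rect',cv2.minAreaRect((L[:,:2]*1000).astype(np.float32)))
# slots/lands profile along rack y at mid-length
for c0 in [np.array(r[0])/1000]:
    a=np.deg2rad(1.4);ex=np.array([np.cos(a),np.sin(a)]);ey=np.array([-ex[1],ex[0]])
    q=(P[:,:2]-c0);X=q@ex;Y=q@ey
    k=abs(X)<.05
    for y in np.arange(-.155,.156,.008):
        s=k&(abs(Y-y)<.004); print(round(y,3),round(float(np.median(P[s,2])),4) if s.sum() else None,end='; ')
E
```

```text
table 0.0004195519174374218
rack all ((584.0010375976562, 193.6905059814453), (168.62908935546875, 290.0804138183594), 1.406056523323059)
land z 0.030232201943120873
land rect ((583.7747192382812, 193.67166137695312), (160.12826538085938, 290.0250244140625), 1.4413228034973145)
-0.155 None; -0.147 0.0295; -0.139 0.0303; -0.131 0.0305; -0.123 0.0202; -0.115 0.0087; -0.107 0.0087; -0.099 0.0088; -0.091 0.0089; -0.083 0.0303; -0.075 0.0304; -0.067 0.0303; -0.059 0.0303; -0.051 0.0097; -0.043 0.0088; -0.035 0.0087; -0.027 0.0088; -0.019 0.009; -0.011 0.0303; -0.003 0.0305; 0.005 0.0303; 0.013 0.0299; 0.021 0.0087; 0.029 0.0087; 0.037 0.0087; 0.045 0.0087; 0.053 0.0207; 0.061 0.0305; 0.069 0.0305; 0.077 0.0304; 0.085 0.0298; 0.093 0.0088; 0.101 0.0087; 0.109 0.0087; 0.117 0.0088; 0.125 0.0271; 0.133 0.0305; 0.141 0.0302; 0.149 None;
```

Rack origin is (0.584, 0.194), yaw 1.4°, lands at z 0.030 and floor at z 0.0085. That matches the given sizes and the side view. Next, the stands.

```bash
python3 -c "
from h import *
plan((.59,-.17,.29),81)"
```

```text
t 1.3 shift [ -5.6  -38.06  -2.01] turn [-0.02 -0.01 -0.29] rows 9.2
```

Call:
drive_tool --targets '[-0.5,-2,-0.5,0,0,0,-1,-5.5,-1,0,0,0,-1.5,-9.5,-1.5,0,0,0,-2,-13.5,-2,0,0,0,-2.5,-17.5,-2,0,0,0,-3,-21.5,-2,0,0,0,-3.5,-25.5,-2,0,0,0,-4,-29.5,-2,0,0,0,-4.5,-33,-2,0,0,0,-5,-36,-2,0,0,0,-5.5,-38,-2,0,0,0,-5.5,-38,-2,0,0,0]'

```text
time: 2.3
position: [0.589, -0.1694, 0.2902]
tool_rot: [0.08, 0.997, -0.001, 0.0]
ft_force: [0.5, 0.7, 0.1]
grip_width: 0.0461
```

```bash
python3 - <<'E'
from h import *
for i in range(3): o,p,d,W=snap('wrist','wr2')
np.save('pics/wr2.npy',W)
print(o['time'],o['position'],np.abs(o['joint_velocities']).max())
z=W[...,2];v,u=np.mgrid[:400,:640]
reg=(v<232)&(W[...,0]<.75)&(W[...,0]>.4)&(W[...,1]>-.36)&(W[...,1]<0)
m=(reg&(z>.06)&(z<.15)).astype(np.uint8)
k,l,s,c=cv2.connectedComponentsWithStats(m)
for i in range(1,k):
    if s[i,4]<100: continue
    P=W[l==i]; zt=np.percentile(P[:,2],97); T=P[P[:,2]>zt-.006]
    r=cv2.minAreaRect((T[:,:2]*1000).astype(np.float32))
    print(s[i],'ztop',np.median(T[:,2]).round(4),'rect',np.round(r[0],1),np.round(r[1],1),round(r[2],1))
E
```

```text
2.4 [ 0.58849861 -0.16542139  0.29011487] 0.03106460787996209
[ 185   82   37  110 2976] ztop 0.1022 rect [ 527.9 -299. ] [20.9 96.2] 80.4
[ 250   82   22   83 1554] ztop 0.0881 rect [ 521.3 -228. ] [18.5 90.6] 80.6
[ 362   87   27  104 2190] ztop 0.1104 rect [559.6 -93.2] [ 17.5 116.4] 81.0
[ 304   98   20   72 1310] ztop 0.1202 rect [ 540.6 -163.2] [19.9 77.4] 81.2
```

View pics/wr2.png

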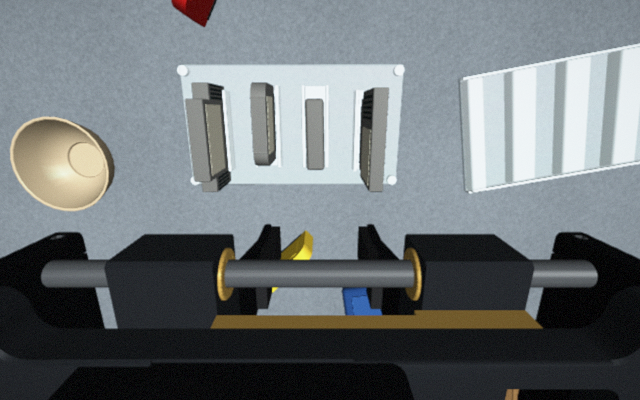

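All four are confirmed, at wrist px (207,135) wide, (263,122) round, (315,132) narrow and (373,137) square. Their heights 0.102, 0.088, 0.120 and 0.110 match the given sizes. I'll start with the square.

```bash
python3 -c "
from h import *
plan((.5596,-.0932,.16),80.9)"
```

```text
t 2.45 shift [ 3.95  6.58 13.03] turn [ 0.09 -0.08  0.15] rows 3.6
```

Call:
drive_tool --targets '[1,2,2,0,0,0,2,4,5,0,0,0,3,5.5,8,0,0,0,3.9,6.6,11,0,0,0,3.9,6.6,13,0,0,0,3.9,6.6,13,0,0,0,3.9,6.6,13,0,0,0]' --squeeze 30

```text
time: 3.03
position: [0.5603, -0.093, 0.1601]
tool_rot: [0.077, 0.997, 0.0, -0.001]
ft_force: [0.8, 0.1, 0.1]
grip_width: 0.0456
```

```bash
python3 -c "
from h import *
plan((.5596,-.0932,.083),80.9)"
```

```text
t 3.03 shift [ 0.05 -0.03  7.71] turn [ 0.04 -0.13  0.26] rows 1.8
```

Call:
drive_tool --targets '[0,0,2,0,0,0,0,0,4,0,0,0,0,0,6,0,0,0,0,0,7.7,0,0,0,0,0,7.7,0,0,0,0,0,7.7,0,0,0]'

```text
time: 3.53
position: [0.5619, -0.0952, 0.0847]
tool_rot: [0.078, 0.997, -0.0, 0.001]
ft_force: [-0.1, 0.8, -0.3]
grip_width: 0.0454
```

Call:
drive_tool --targets '[0,0,0,0,0,0,0,0,0,0,0,0,0,0,0,0,0,0,0,0,0,0,0,0,0,0,0,0,0,0,0,0,0,0,0,0]' --grip 1

```text
time: 4.03
position: [0.5611, -0.0951, 0.0841]
tool_rot: [0.078, 0.997, -0.0, 0.0]
ft_force: [-0.5, 0.1, 3.1]
grip_width: 0.0166
```

Call:
drive_tool --targets '[0,0,-1,0,0,0,0,0,-3,0,0,0,0,0,-5,0,0,0,0,0,-7,0,0,0,0,0,-9,0,0,0,0,0,-10,0,0,0,0,0,-10,0,0,0]'

```text
time: 4.62
position: [0.5623, -0.0956, 0.1863]
tool_rot: [0.078, 0.997, -0.001, 0.003]
ft_force: [0.3, -0.3, -1.3]
grip_width: 0.0169
```

```bash
python3 -c "
from h import *
plan((.5814,.2987,.183),91.4)"
```

```text
t 4.62 shift [ 4.28 39.25  0.26] turn [ -0.09   0.3  -10.39] rows 9.5
```

Call:
drive_tool --targets '[0.2,1.5,0,0,0,0,0.6,4.5,0,0,0,-1,1,8,0,0,0,-3,1.4,12,0,0,0,-4,1.8,16,0,0,0,-5,2.2,20,0,0,0,-6,2.7,24,0,0,0,-7,3.1,28,0,0,0,-8,3.6,32,0,0,0,-9,4,35.5,0,0,0,-10,4.3,38,0,0,0,-10.4,4.3,39.3,0,0,0,-10.4]'

```text
time: 5.62
position: [0.5781, 0.3032, 0.1818]
tool_rot: [-0.014, 1.0, 0.0, -0.001]
ft_force: [0.9, 0.1, -1.6]
grip_width: 0.0169
```

Call:
drive_tool --targets '[0,0,0,0,0,0,0,0,0,0,0,0,0,0,0,0,0,0]'

```text
time: 5.87
position: [0.5795, 0.298, 0.1827]
tool_rot: [-0.012, 1.0, -0.001, -0.001]
ft_force: [-0.2, 0.1, -1.6]
grip_width: 0.0168
```

```bash
python3 - <<'E'
from h import *
plan((.5814,.2987,.0765),91.4)
o,p,d,W=snap('wrist','wr3')
E
```

```text
t 5.87 shift [-0.22  0.09 10.62] turn [-0.09 -0.11 -0.06] rows 2.5
```

View pics/wr3.png

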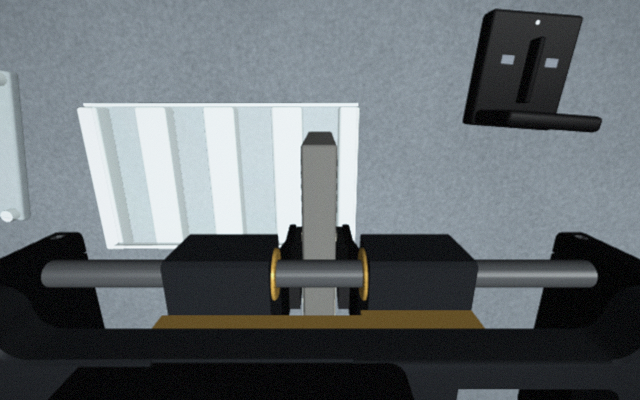

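The square is held upright (top at px (318,140)) above the leftmost slot at (318,180). Lowering it.

Call:
drive_tool --targets '[0,0,2,0,0,0,-0.1,0.1,4,0,0,0,-0.2,0.1,6,0,0,0,-0.2,0.1,8,0,0,0,-0.2,0.1,9,0,0,0,-0.2,0.1,9.7,0,0,0,-0.2,0.1,10.1,0,0,0,-0.2,0.1,10.3,0,0,0,-0.2,0.1,10.4,0,0,0,-0.2,0.1,10.4,0,0,0]'

```text
time: 6.75
position: [0.5824, 0.301, 0.0804]
tool_rot: [-0.012, 1.0, 0.0, 0.001]
ft_force: [-0.6, -0.6, -1.6]
grip_width: 0.0169
```

Call:
drive_tool --targets '[0,0,0.1,0,0,0,0,0,0.2,0,0,0,0,0,0.3,0,0,0,0,0,0.3,0,0,0]'

```text
time: 7.08
position: [0.5817, 0.3009, 0.0766]
tool_rot: [-0.012, 1.0, 0.0, 0.0]
ft_force: [0.1, -0.6, -1.6]
grip_width: 0.0166
```

Call:
drive_tool --targets '[0,0,0.05,0,0,0,0,0,0.1,0,0,0,0,0,0.15,0,0,0,0,0,0.15,0,0,0]'

```text
time: 7.42
position: [0.5817, 0.301, 0.0761]
tool_rot: [-0.012, 1.0, 0.0, 0.0]
ft_force: [-1.8, 0.6, 5.1]
grip_width: 0.017
```

Contact at +5 N. Releasing and rising.

Call:
drive_tool --targets '[0,0,0,0,0,0,0,0,0,0,0,0,0,0,0,0,0,0,0,0,0,0,0,0,0,0,0,0,0,0]' --grip -0.05

```text
time: 7.83
position: [0.5818, 0.3008, 0.0748]
tool_rot: [-0.012, 1.0, -0.0, -0.0]
ft_force: [0.0, -0.2, -0.0]
grip_width: 0.041
```

Call:
drive_tool --targets '[0,0,-1,0,0,0,0,0,-3,0,0,0,0,0,-6,0,0,0,0,0,-9,0,0,0,0,0,-11,0,0,0,0,0,-11,0,0,0]'

```text
time: 8.33
position: [0.5852, 0.3021, 0.1914]
tool_rot: [-0.012, 1.0, 0.002, 0.006]
ft_force: [0.9, 0.1, 0.9]
grip_width: 0.0457
```

```bash
python3 - <<'E'
from h import *
plan((.5406,-.1632,.17),81)
o,p,d,W=snap('wrist','wr4')
E
```

```text
t 8.33 shift [  5.63 -46.41   1.93] turn [ 0.24  0.62 10.42] rows 11.2
```

View pics/wr4.png

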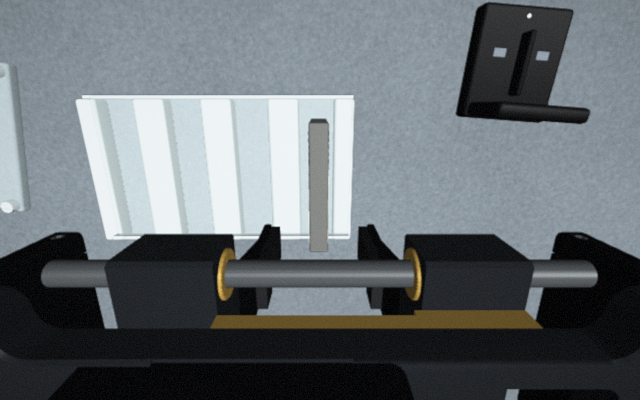

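The square stands free in the left slot (px (318,185)). Next, the narrow one.

Call:
drive_tool --targets '[0.4,-3.9,0,0,0,1,0.9,-7.8,0,0,0,2,1.4,-11.7,0,0,0,3,1.9,-15.6,0,0,0,4,2.3,-19.5,0,0,0,5,2.8,-23.4,0,0,0,6,3.3,-27.3,0,0,0,7,3.8,-31.2,0,0,0,8,4.2,-35,0.5,0,0,9,4.7,-39,1,0,0,10,5.2,-43,1.5,0,0,10.4,5.6,-46.4,1.9,0,0,10.4]'

```text
time: 9.38
position: [0.5356, -0.1665, 0.1645]
tool_rot: [0.079, 0.997, 0.0, -0.001]
ft_force: [1.1, 0.6, -0.0]
grip_width: 0.0454
```

Call:
drive_tool --targets '[0,0,0,0,0,0,0,0,0,0,0,0,0,0,0,0,0,0]'

```text
time: 9.63
position: [0.5362, -0.1637, 0.165]
tool_rot: [0.079, 0.997, 0.001, -0.001]
ft_force: [0.7, 0.6, -0.8]
grip_width: 0.0458
```

```bash
python3 - <<'E'
from h import *
plan((.5406,-.1632,.093),81)
E
```

```text
t 9.63 shift [-0.45  0.11  7.2 ] turn [ 0.08 -0.15 -0.05] rows 1.7
```

Call:
drive_tool --targets '[-0.4,0.1,2,0,0,0,-0.4,0.1,4,0,0,0,-0.4,0.1,6,0,0,0,-0.4,0.1,7.2,0,0,0,-0.4,0.1,7.2,0,0,0,-0.4,0.1,7.2,0,0,0]'

```text
time: 10.13
position: [0.5408, -0.1621, 0.0935]
tool_rot: [0.077, 0.997, 0.001, -0.001]
ft_force: [-0.2, -0.3, 0.3]
grip_width: 0.0454
```

Call:
drive_tool --targets '[0,0,0,0,0,0,0,0,0,0,0,0,0,0,0,0,0,0,0,0,0,0,0,0,0,0,0,0,0,0,0,0,0,0,0,0]' --grip 1

```text
time: 10.63
position: [0.5415, -0.1642, 0.0946]
tool_rot: [0.079, 0.997, -0.0, 0.0]
ft_force: [0.3, 0.1, 2.9]
grip_width: 0.0199
```

Call:
drive_tool --targets '[0,0,-1,0,0,0,0,0,-3,0,0,0,0,0,-5,0,0,0,0,0,-7,0,0,0,0,0,-9,0,0,0,0,0,-11,0,0,0,0,0,-11,0,0,0]'

```text
time: 11.22
position: [0.5436, -0.1652, 0.2085]
tool_rot: [0.078, 0.997, -0.002, 0.004]
ft_force: [0.6, -0.2, -1.1]
grip_width: 0.0196
```

```bash
python3 -c "
from h import *
plan((.5831,.2287,.2),91.4)"
```

```text
t 11.22 shift [ 2.26 39.53  0.72] turn [ -0.21   0.45 -10.39] rows 9.5
```

Call:
drive_tool --targets '[0.1,1.5,0,0,0,0,0.3,4.5,0,0,0,-1,0.5,8,0,0,0,-3,0.7,12,0,0,0,-4,1,16,0,0,0,-5,1.2,20,0,0,0,-6,1.4,24,0,0,0,-7,1.6,28,0,0,0,-8,1.8,32,0,0,0,-9,2,35.5,0,0,0,-10,2.2,38,0,0,0,-10.4,2.2,39.5,0,0,0,-10.4]'

```text
time: 12.22
position: [0.5802, 0.2327, 0.203]
tool_rot: [-0.014, 1.0, 0.0, -0.001]
ft_force: [-0.1, -0.8, -0.9]
grip_width: 0.0203
```

Call:
drive_tool --targets '[0,0,0,0,0,0,0,0,0,0,0,0,0,0,0,0,0,0]'

```text
time: 12.47
position: [0.5809, 0.2281, 0.2035]
tool_rot: [-0.012, 1.0, -0.001, -0.001]
ft_force: [-0.1, -0.1, -0.6]
grip_width: 0.0197
```

```bash
python3 - <<'E'
from h import *
plan((.5831,.2287,.0865),91.4)
o,p,d,W=snap('wrist','wr5')
E
```

```text
t 12.47 shift [-0.23  0.07 11.7 ] turn [-0.07 -0.08 -0.05] rows 2.8
```

View pics/wr5.png

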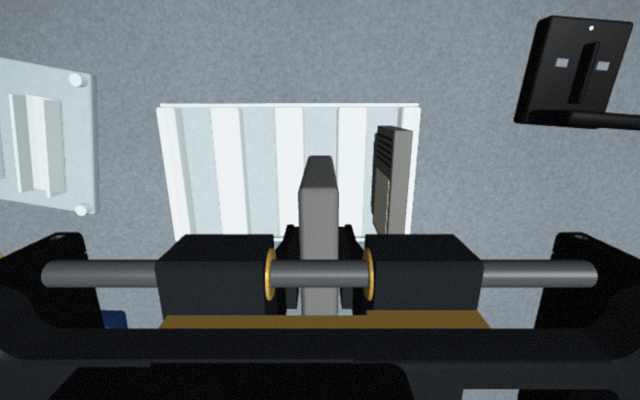

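The narrow one is upright over the second slot (px 318), and the square stands at (392,180). Lowering.

Call:
drive_tool --targets '[0,0,2,0,0,0,-0.1,0.1,4,0,0,0,-0.2,0.1,6,0,0,0,-0.2,0.1,8,0,0,0,-0.2,0.1,9.5,0,0,0,-0.2,0.1,10.5,0,0,0,-0.2,0.1,11.1,0,0,0,-0.2,0.1,11.3,0,0,0,-0.2,0.1,11.4,0,0,0,-0.2,0.1,11.4,0,0,0]'

```text
time: 13.35
position: [0.5839, 0.2304, 0.0908]
tool_rot: [-0.012, 1.0, 0.0, 0.001]
ft_force: [0.1, 0.1, -0.4]
grip_width: 0.0194
```

Call:
drive_tool --targets '[0,0,0.1,0,0,0,0,0,0.2,0,0,0,0,0,0.3,0,0,0,0,0,0.3,0,0,0]'

```text
time: 13.68
position: [0.5833, 0.2307, 0.0872]
tool_rot: [-0.012, 1.0, 0.0, 0.0]
ft_force: [0.5, 0.0, -1.4]
grip_width: 0.0196
```

Call:
drive_tool --targets '[0,0,0.05,0,0,0,0,0,0.1,0,0,0,0,0,0.15,0,0,0,0,0,0.15,0,0,0]'

```text
time: 14.02
position: [0.5833, 0.2308, 0.0866]
tool_rot: [-0.012, 1.0, 0.0, 0.0]
ft_force: [-1.7, -0.9, 5.6]
grip_width: 0.0198
```

Call:
drive_tool --targets '[0,0,0,0,0,0,0,0,0,0,0,0,0,0,0,0,0,0,0,0,0,0,0,0,0,0,0,0,0,0]' --grip -0.05

```text
time: 14.43
position: [0.5832, 0.2306, 0.0853]
tool_rot: [-0.012, 1.0, -0.0, -0.0]
ft_force: [-0.0, -0.0, -0.0]
grip_width: 0.0428
```

Call:
drive_tool --targets '[0,0,-1,0,0,0,0,0,-3,0,0,0,0,0,-6,0,0,0,0,0,-9,0,0,0,0,0,-11,0,0,0,0,0,-11,0,0,0]'

```text
time: 14.93
position: [0.5866, 0.2314, 0.2016]
tool_rot: [-0.012, 1.0, 0.001, 0.005]
ft_force: [-0.1, -0.2, 1.1]
grip_width: 0.0454
```

```bash
python3 - <<'E'
from h import *
plan((.5215,-.228,.17),80.8)
o,p,d,W=snap('wrist','wr6')
E
```

```text
t 14.93 shift [  7.68 -45.77   2.99] turn [ 0.17  0.62 10.62] rows 11.2
```

View pics/wr6.png

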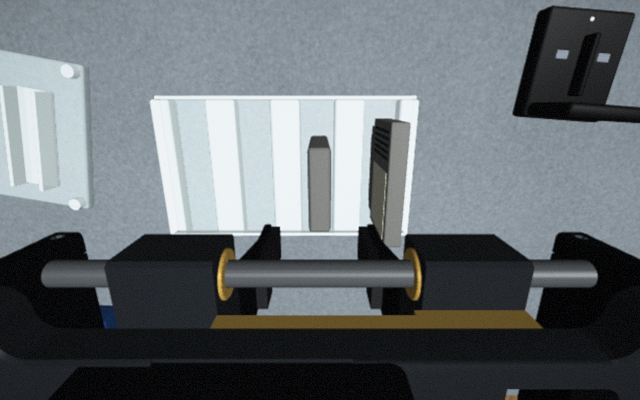

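The narrow one stands free in slot two (px (319,185)). Next, the round one.

Call:
drive_tool --targets '[0.6,-3.8,0,0,0,1,1.3,-7.6,0,0,0,2,1.9,-11.4,0,0,0,3,2.5,-15.2,0,0,0,3.2,-19,0,0,0,5,3.8,-22.8,0,0,0,6,4.4,-26.6,0,0,0,7,5,-30.4,0,0,0,8,5.7,-34.2,0.5,0,0,9,6.3,-38,1,0,0,10,6.9,-42,2,0,0,10.5,7.6,-45.8,2.5,0,0,10.5]'

```text
$.targets: bad value
```

Call:
drive_tool --targets '[0.6,-3.8,0,0,0,1,1.3,-7.6,0,0,0,2,1.9,-11.4,0,0,0,3,2.5,-15.2,0,0,0,4,3.2,-19,0,0,0,5,3.8,-22.8,0,0,0,6,4.4,-26.6,0,0,0,7,5,-30.4,0,0,0,8,5.7,-34.2,0.5,0,0,9,6.3,-38,1,0,0,10,6.9,-42,2,0,0,10.5,7.3,-45.8,2.5,0,0,10.5]'

```text
time: 15.98
position: [0.5194, -0.2302, 0.1687]
tool_rot: [0.08, 0.997, 0.001, -0.002]
ft_force: [0.6, 0.7, -0.6]
grip_width: 0.0455
```

Call:
drive_tool --targets '[0,0,0,0,0,0,0,0,0,0,0,0,0,0,0,0,0,0]'

```text
time: 16.23
position: [0.5205, -0.2282, 0.1695]
tool_rot: [0.08, 0.997, 0.001, -0.001]
ft_force: [-0.2, 0.5, 1.2]
grip_width: 0.0455
```

```bash
python3 - <<'E'
from h import *
plan((.5215,-.228,.063),80.8)
E
```

```text
t 16.23 shift [-0.12  0.02 10.65] turn [ 0.11 -0.15  0.05] rows 2.6
```

Call:
drive_tool --targets '[-0.1,0,2,0,0,0,-0.1,0,4.5,0,0,0,-0.1,0,7,0,0,0,-0.1,0,9,0,0,0,-0.1,0,10.3,0,0,0,-0.1,0,10.6,0,0,0,-0.1,0,10.6,0,0,0]'

```text
time: 16.82
position: [0.522, -0.2269, 0.0637]
tool_rot: [0.078, 0.997, 0.001, -0.001]
ft_force: [-0.8, -0.0, -0.4]
grip_width: 0.0455
```

Call:
drive_tool --targets '[0,0,0,0,0,0,0,0,0,0,0,0,0,0,0,0,0,0,0,0,0,0,0,0,0,0,0,0,0,0,0,0,0,0,0,0]' --grip 1

```text
time: 17.32
position: [0.5228, -0.2294, 0.0651]
tool_rot: [0.079, 0.997, -0.0, 0.0]
ft_force: [-0.1, 0.7, 3.3]
grip_width: 0.0179
```

Call:
drive_tool --targets '[0,0,-1,0,0,0,0,0,-3,0,0,0,0,0,-5,0,0,0,0,0,-7,0,0,0,0,0,-9,0,0,0,0,0,-12,0,0,0,0,0,-14,0,0,0,0,0,-14,0,0,0]'

```text
time: 17.98
position: [0.525, -0.2309, 0.2098]
tool_rot: [0.079, 0.997, -0.003, 0.004]
ft_force: [0.6, -0.2, -0.1]
grip_width: 0.0177
```

```bash
python3 -c "
from h import *
plan((.5849,.1577,.2),91.4)"
```

```text
t 17.98 shift [ 0.23 39.32  0.8 ] turn [ -0.3    0.49 -10.49] rows 9.4
```

Call:
drive_tool --targets '[0,1.5,0,0,0,0,0,4.5,0,0,0,-1,0.1,8,0,0,0,-3,0.1,12,0,0,0,-4,0.1,16,0,0,0,-5,0.1,20,0,0,0,-6,0.1,24,0,0,0,-7,0.2,28,0,0,0,-8,0.2,32,0,0,0,-9,0.2,35.5,0,0,0,-10,0.2,38,0,0,0,-10.5,0.2,39.4,0,0,0,-10.5]'

```text
time: 18.98
position: [0.5809, 0.1642, 0.2026]
tool_rot: [-0.014, 1.0, 0.0, -0.002]
ft_force: [0.7, -0.3, -0.9]
grip_width: 0.0179
```

Call:
drive_tool --targets '[0,0,0,0,0,0,0,0,0,0,0,0,0,0,0,0,0,0]'

```text
time: 19.23
position: [0.582, 0.1591, 0.2037]
tool_rot: [-0.012, 1.0, -0.0, -0.001]
ft_force: [-0.2, -0.1, -1.0]
grip_width: 0.0182
```

```bash
python3 - <<'E'
from h import *
plan((.5849,.157,.057),91.4)
o,p,d,W=snap('wrist','wr7')
E
```

```text
t 19.23 shift [-0.32 -0.21 14.67] turn [-0.05 -0.13 -0.04] rows 3.5
```

View pics/wr7.png

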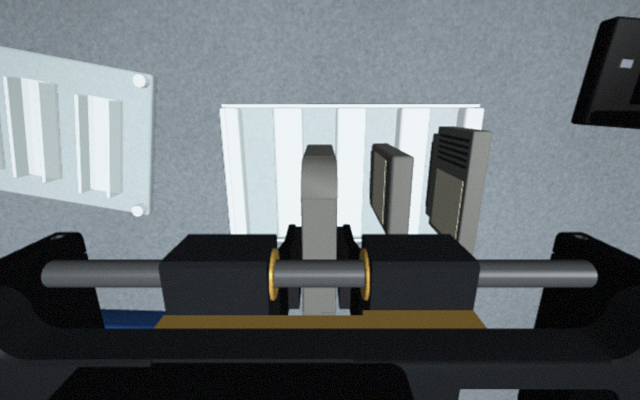

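The round one is upright over slot three (px 318), beside the narrow (390,188) and the square (460,185). Lowering.

Call:
drive_tool --targets '[0,0,2,0,0,0,-0.1,-0.1,4,0,0,0,-0.2,-0.2,6,0,0,0,-0.2,-0.2,8,0,0,0,-0.2,-0.2,10,0,0,0,-0.2,-0.2,12,0,0,0,-0.2,-0.2,13.3,0,0,0,-0.2,-0.2,14,0,0,0,-0.2,-0.2,14.3,0,0,0,-0.2,-0.2,14.4,0,0,0,-0.2,-0.2,14.4,0,0,0]'

```text
time: 20.2
position: [0.5854, 0.1577, 0.0611]
tool_rot: [-0.012, 1.0, -0.0, 0.001]
ft_force: [-0.0, 0.7, -1.3]
grip_width: 0.018
```

Call:
drive_tool --targets '[0,0,0.1,0,0,0,0,0,0.2,0,0,0,0,0,0.3,0,0,0,0,0,0.3,0,0,0]'

```text
time: 20.53
position: [0.585, 0.1583, 0.0579]
tool_rot: [-0.012, 1.0, 0.0, 0.0]
ft_force: [-0.2, 0.2, -1.3]
grip_width: 0.0175
```

Call:
drive_tool --targets '[0,0,0.05,0,0,0,0,0,0.1,0,0,0,0,0,0.15,0,0,0,0,0,0.15,0,0,0]'

```text
time: 20.87
position: [0.585, 0.1584, 0.0571]
tool_rot: [-0.012, 1.0, 0.0, 0.0]
ft_force: [-3.0, 0.3, 5.8]
grip_width: 0.0175
```

Call:
drive_tool --targets '[0,0,0,0,0,0,0,0,0,0,0,0,0,0,0,0,0,0,0,0,0,0,0,0,0,0,0,0,0,0]' --grip -0.05

```text
time: 21.28
position: [0.5848, 0.1582, 0.0559]
tool_rot: [-0.012, 1.0, -0.0, -0.0]
ft_force: [-0.5, -0.6, 0.4]
grip_width: 0.0419
```

Call:
drive_tool --targets '[0,0,-1,0,0,0,0,0,-3,0,0,0,0,0,-6,0,0,0,0,0,-9,0,0,0,0,0,-12,0,0,0,0,0,-14,0,0,0,0,0,-14,0,0,0]'

```text
time: 21.87
position: [0.5882, 0.1586, 0.2021]
tool_rot: [-0.012, 1.0, 0.0, 0.006]
ft_force: [0.4, 0.3, -0.3]
grip_width: 0.0455
```

```bash
python3 - <<'E'
from h import *
plan((.528,-.299,.17),80.7)
o,p,d,W=snap('wrist','wr8')
E
```

```text
t 21.87 shift [  7.18 -45.6    3.1 ] turn [ 0.1   0.63 10.72] rows 11.1
```

View pics/wr8.png

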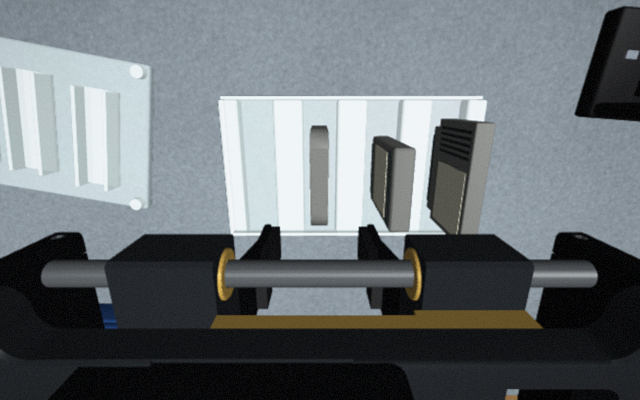

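The round one stands in slot three (px (319,175)). Last is the wide one. The bowl's edge at y≈−0.41 and height 55 mm stays well below and outside the gripper body.

Call:
drive_tool --targets '[0.6,-3.8,0,0,0,1,1.2,-7.6,0,0,0,2,1.8,-11.4,0,0,0,3,2.4,-15.2,0,0,0,4,3,-19,0,0,0,5,3.6,-22.8,0,0,0,6,4.2,-26.6,0,0,0,7,4.8,-30.4,0,0,0,8,5.4,-34.2,0.5,0,0,9,6,-38,1,0,0,10,6.5,-42,2,0,0,10.6,6.8,-45.6,2.6,0,0,10.6]'

```text
time: 22.92
position: [0.5262, -0.3008, 0.1681]
tool_rot: [0.081, 0.997, 0.001, -0.002]
ft_force: [0.3, -0.1, 0.2]
grip_width: 0.0456
```

Call:
drive_tool --targets '[0,0,0,0,0,0,0,0,0,0,0,0,0,0,0,0,0,0]'

```text
time: 23.17
position: [0.5271, -0.2983, 0.1688]
tool_rot: [0.081, 0.997, 0.001, -0.001]
ft_force: [1.0, 0.5, -0.1]
grip_width: 0.0457
```

```bash
python3 - <<'E'
from h import *
plan((.528,-.299,.075),80.7)
E
```

```text
t 23.17 shift [-0.13 -0.08  9.38] turn [ 0.13 -0.16  0.06] rows 2.3
```

Call:
drive_tool --targets '[-0.1,-0.1,2,0,0,0,-0.1,-0.1,4,0,0,0,-0.1,-0.1,6,0,0,0,-0.1,-0.1,8,0,0,0,-0.1,-0.1,9.2,0,0,0,-0.1,-0.1,9.4,0,0,0,-0.1,-0.1,9.4,0,0,0]'

```text
time: 23.75
position: [0.5287, -0.2989, 0.0755]
tool_rot: [0.079, 0.997, 0.001, -0.001]
ft_force: [0.0, 0.4, 0.2]
grip_width: 0.0457
```

Call:
drive_tool --targets '[0,0,0,0,0,0,0,0,0,0,0,0,0,0,0,0,0,0,0,0,0,0,0,0,0,0,0,0,0,0,0,0,0,0,0,0]' --grip 1

```text
time: 24.25
position: [0.5292, -0.3007, 0.0767]
tool_rot: [0.08, 0.997, -0.0, 0.0]
ft_force: [0.2, 0.2, 3.5]
grip_width: 0.0196
```

Call:
drive_tool --targets '[0,0,-1,0,0,0,0,0,-3,0,0,0,0,0,-5,0,0,0,0,0,-7,0,0,0,0,0,-9,0,0,0,0,0,-11,0,0,0,0,0,-13,0,0,0,0,0,-13,0,0,0]'

```text
time: 24.92
position: [0.5309, -0.3022, 0.2108]
tool_rot: [0.08, 0.997, -0.003, 0.004]
ft_force: [0.1, -0.6, -1.2]
grip_width: 0.0197
```

```bash
python3 -c "
from h import *
plan((.5866,.088,.2),91.4)"
```

```text
t 24.92 shift [ 0.74 39.41  0.89] turn [ -0.3    0.41 -10.59] rows 9.5
```

Call:
drive_tool --targets '[0,1.5,0,0,0,0,0.1,4.5,0,0,0,-1,0.2,8,0,0,0,-3,0.2,12,0,0,0,-4,0.3,16,0,0,0,-5,0.4,20,0,0,0,-6,0.5,24,0,0,0,-7,0.5,28,0,0,0,-8,0.6,32,0,0,0,-9,0.7,35.5,0,0,0,-10,0.7,38,0,0,0,-10.6,0.7,39.2,0,0,0,-10.6]'

```text
time: 25.92
position: [0.5828, 0.092, 0.2043]
tool_rot: [-0.014, 1.0, 0.001, -0.002]
ft_force: [0.8, -0.0, -1.1]
grip_width: 0.0197
```

Call:
drive_tool --targets '[0,0,0,0,0,0,0,0,0,0,0,0,0,0,0,0,0,0]'

```text
time: 26.17
position: [0.584, 0.0864, 0.2054]
tool_rot: [-0.012, 1.0, -0.0, -0.001]
ft_force: [0.3, -0.9, -1.4]
grip_width: 0.0196
```

```bash
python3 - <<'E'
from h import *
plan((.5866,.087,.0685),91.4)
o,p,d,W=snap('wrist','wr9')
E
```

```text
t 26.17 shift [-0.28  0.07 13.68] turn [-0.04 -0.1  -0.05] rows 3.3
```

View pics/wr9.png

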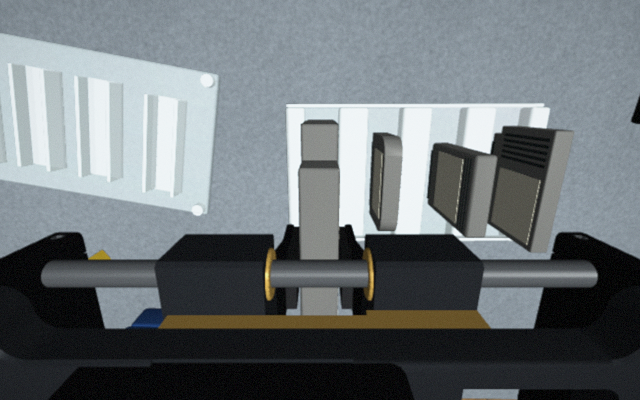

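The wide one is upright over the rightmost slot (px 320), and the other three stand at 387, 465 and 530. Lowering.

Call:
drive_tool --targets '[0,0,2,0,0,0,-0.1,0,4,0,0,0,-0.2,0,6,0,0,0,-0.2,0,8,0,0,0,-0.2,0,10,0,0,0,-0.2,0,11.5,0,0,0,-0.2,0,12.5,0,0,0,-0.2,0,13,0,0,0,-0.2,0,13.2,0,0,0,-0.2,0,13.4,0,0,0,-0.2,0,13.4,0,0,0]'

```text
time: 27.13
position: [0.5872, 0.0874, 0.0726]
tool_rot: [-0.012, 1.0, -0.0, 0.001]
ft_force: [0.5, 0.2, -1.0]
grip_width: 0.0198
```

Call:
drive_tool --targets '[0,0,0.1,0,0,0,0,0,0.2,0,0,0,0,0,0.3,0,0,0,0,0,0.3,0,0,0]'

```text
time: 27.47
position: [0.5867, 0.0878, 0.0692]
tool_rot: [-0.012, 1.0, -0.0, 0.0]
ft_force: [-0.1, -0.3, -1.0]
grip_width: 0.0202
```

Call:
drive_tool --targets '[0,0,0.05,0,0,0,0,0,0.1,0,0,0,0,0,0.15,0,0,0,0,0,0.15,0,0,0]'

```text
time: 27.8
position: [0.5867, 0.0878, 0.0687]
tool_rot: [-0.012, 1.0, -0.0, 0.0]
ft_force: [-2.5, -0.7, 6.6]
grip_width: 0.0202
```

Call:
drive_tool --targets '[0,0,0,0,0,0,0,0,0,0,0,0,0,0,0,0,0,0,0,0,0,0,0,0,0,0,0,0,0,0]' --grip -0.05

```text
time: 28.22
position: [0.5866, 0.0877, 0.0674]
tool_rot: [-0.012, 1.0, -0.0, -0.0]
ft_force: [-0.4, 0.1, -0.1]
grip_width: 0.0429
```

Call:
drive_tool --targets '[0,0,-1,0,0,0,0,0,-3,0,0,0,0,0,-6,0,0,0,0,0,-9,0,0,0,0,0,-12,0,0,0,0,0,-15,0,0,0,0,0,-18,0,0,0,0,0,-18,0,0,0]'

```text
time: 28.88
position: [0.5905, 0.0876, 0.2551]
tool_rot: [-0.012, 1.0, -0.0, 0.007]
ft_force: [1.2, -0.1, 1.1]
grip_width: 0.0458
```

Call:
drive_tool --targets '[0,1,0,0,0,0,0,3,0,0,0,0,0,5,0,0,0,0,0,7,0,0,0,0,0,9,0,0,0,0,0,10,0,0,0,0,0,10,0,0,0,0,0,10,0,0,0,0,0,10,0,0,0,0]'

```text
time: 29.63
position: [0.5838, 0.1869, 0.2469]
tool_rot: [-0.012, 1.0, -0.0, -0.001]
ft_force: [0.3, 0.4, 0.6]
grip_width: 0.0456
```

```bash
python3 - <<'E'
from h import *
a=np.deg2rad(1.42);ex=np.array([np.cos(a),np.sin(a)]);ey=np.array([-ex[1],ex[0]]);c0=np.array([.584,.1937])
for n in ['wrist','side','top']:
    o,p,d,W=snap(n,'end_'+n)
    z=W[...,2];v,u=np.mgrid[:400,:640]
    q=W[...,:2]-c0;X=q@ex;Y=q@ey
    reg=(abs(X)<.1)&(abs(Y)<.15)&((v<232)|(n!='wrist'))
    m=(reg&(z>.05)&(z<.14)).astype(np.uint8)
    k,l,s,c=cv2.connectedComponentsWithStats(m)
    for i in range(1,k):
        if s[i,4]<60: continue
        s_=l==i; zt=np.percentile(z[s_],97); t=s_&(z>zt-.006)
        r=cv2.minAreaRect((np.stack([X[t],Y[t]],-1)*1000).astype(np.float32))
        print(n,np.round(c[i]),'ztop',np.median(z[t]).round(4),'rackxy',np.round(r[0]),np.round(r[1]),round(r[2],1))
    if n=='side':
        b=W[312:348,387:433]; b=b[b[...,2]>.04]; print('bowl rim',b.mean(0).round(3))
cv2.imwrite('pics/end_c.png',cv2.resize(cv2.imread('pics/end_side.png')[100:380,230:450],None,fx=2.1,fy=2.1))
E
```

```text
wrist [233. 172.] ztop 0.0943 rackxy [  -2. -106.] [20. 95.] 89.8
wrist [420. 175.] ztop 0.1024 rackxy [ -1. 107.] [117.  18.] 0.0
wrist [294. 172.] ztop 0.0802 rackxy [ -2. -36.] [18. 90.] 90.0
wrist [359. 178.] ztop 0.1122 rackxy [-2. 37.] [77. 20.] 0.8
side [287. 124.] ztop 0.1109 rackxy [-1. 37.] [22. 77.] 87.4
side [303. 148.] ztop 0.0787 rackxy [ -0. -36.] [86. 21.] 1.7
side [314. 161.] ztop 0.093 rackxy [  -1. -106.] [24. 97.] 89.7
bowl rim [ 0.536 -0.476  0.074]
top [293. 182.] ztop 0.0957 rackxy [   1. -106.] [95. 19.] 1.8
top [274. 186.] ztop 0.0813 rackxy [-12. -35.] [65. 15.] 0.0
```

View pics/end_wrist.png

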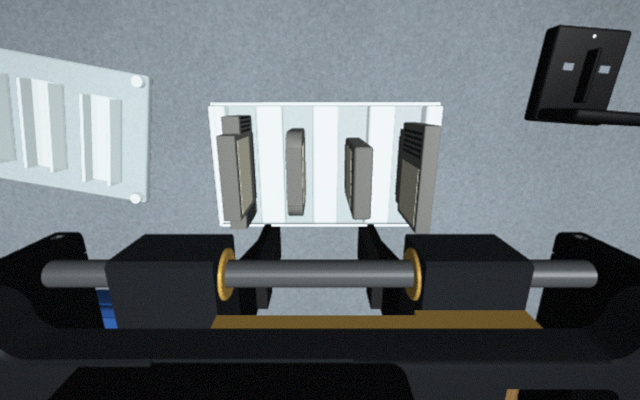

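View pics/end_c.png

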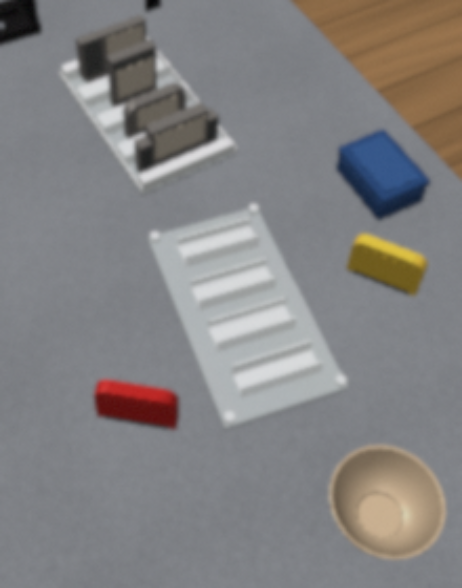

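All four stand in the rack in order, with rack y of +107, +37, −36 and −106 mm and |x| ≤ 2 mm. Their tops are at underside + height. The stands are empty and the bowl is in place. Handing in.

```bash
python3 -c "
from rig import robot
print(robot.hand_in())"
```

```text
the job is handed in; nothing more can be done
None
```

All four cartridges are in the rack, one to a slot, in their original left-to-right order: square, narrow, round, wide. I handed the job in after about 30 s of the 112 s allowed; no verdict is reported.

- **Placing:** I lowered each one until it touched the slot floor with 5–7 N, then released it. None was knocked or dropped.
- **Last wrist view:** they stand at y = +107, +37, −36 and −106 mm in the rack frame, all within 2 mm of the slot's middle. The tops are at 102, 112, 80 and 94 mm, which matches each cartridge upright on the slot floor. The gripper was open and clear of everything.
- **Bowl and look-alikes:** the side picture shows the bowl where it started and the red and yellow look-alikes untouched.

Some checks disagreed or were partial:
- **Rack position:** the first top view put the rack's centre about 7 mm off in y. I used the wrist measurement, which agreed with the side view.
- **Last top and side views:** the top view caught only two cartridges, with the arm above the rack, and put the round one 12 mm off along its slot. The side view's measurement covered only three. The wrist view shows all four.
- **Bowl rim height:** the last side reading gave 74 mm instead of 55 mm, probably stray points in the crop. I judged the bowl unmoved from its place in the picture.

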